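# Feel for the release notch of a board test fixture and press the latch

## Robot

A 6-joint arm with a two-finger parallel gripper is mounted at the origin on the work surface. World frame = base frame: x ahead of the robot, y to its left, z up, the work surface at z = 0. Lengths are in m, angles in rad, forces in N, time in s.
With the tool pointing down it reaches from about 0.275 to 0.85 m from the base axis. Payload 19 kg.
Tool frame: the origin (TCP) lies midway between the tips of the shut fingers; the grasp point (between the pads) lies 19 mm behind it; z points along the fingers, y is the line along which they close (so a half turn about z gives the same grasp; the last joint's range is limited). The gripper opens to 85 mm and grips with 20 to 120 N. Pads are 22 mm wide; open, the fingers measure 114 mm over their backs; the gripper's body (76 mm by 85 mm) begins 54 mm behind the grasp point. The pads swing forward as they close: fully open they stand 13 mm farther back than shut.
Start: joints at [-1.345, 0.15, 1.437, -0, 1.554, -0.134], TCP at [0.202, -0.538, 0.231] pointing down, gripper open.
Joint ranges: [-2.8, 2.8], [-0.68, 2.1], [0.12, 2.68], [-1.39, 4.53], [0.16, 2.79], [-2.81, 2.81]. Speed limits (rad/s): [1.89, 1.89, 2.22, 3.01, 3.01, 3.01].

## Interface

Orientations are given as a unit quaternion [x, y, z, w].
In Python, from station import ctrl gives the robot as it stands. The module is installed in compiled form; this text tells all that it offers.
- The arm moves only by the shell command python3 -m crank 'ROWS' [FORCE]. ROWS is JSON, a list of rows, each a list of 3 entries, a list of its own where there are three numbers: the closure, from -1 (fully open) to 1 (shut), then the shift along the tool's x, y, z in m, then the turn about the tool's z in rad. A call has 1 to 20 rows; each row is the pose to reach, as a shift and turn from the pose commanded when the call began, along the tool's axes at that moment; what a row does not reach only later rows make up. A row lasts 1/12 s, in which the tool goes at most 41.7 mm and 7.16 degrees, less where a joint would pass 70% of its speed; a pose out of reach is approached as far as the arm can. A call with a gripper value outside its range is refused whole. The fingers move at their own pace and stop on an object; FORCE is the grip in N (left out, the last holds). Time passes only in rows, so rows that repeat a pose let the fingers close. It gives the time, the measured TCP pose, the force, the opening and the grip force at its end, in the units of the state.
- ctrl.get_obs(): the state, without advancing time (a new reading comes with each control period).
- ctrl.get_image(name): name is "scene" or "top"; returns (picture, depth): 384x512x3 uint8, red, green, blue; 384x512 float32, m along the optical axis (not along the pixel's ray), 0 where there is no reading.
- ctrl.camera_model(name): a dict with "mtx" (3x3 intrinsics, pixels), "xyz" and "attitude" of the camera in the world. Camera axes: x right, y up, looking along -z (the intrinsics and any distortion apply to the point x, -y, -z); pixel columns grow to the right and rows downward; lengths in m; the calibration is good to about 2 mm. A picture is of the moment at which its call begins. camera_model takes no time and is no camera call.
- ctrl.sign_off(): hands the job in; it is judged then, once.
The state is a dict: "time_s": time; "qpos": joint angles; "dq": joint speeds; "tau": joint torques, N m; "tcp_pos": TCP position; "ee_rot": TCP orientation; "force": force on the tool from outside, world axes, zero at the start; "wrist_torque": the same for the moment, N m; "finger_gap": finger opening in m; "finger_force": force on a finger pad.
Only numpy, scipy, OpenCV 4.12 (cv2) and the standard library are available. Lean on these libraries where they do the work, as an engineer would, in place of code of your own. Each camera call takes 0.05 s, during which the arm holds its last target. There are 200 camera calls.

## Task

Open the clear cover of the circuit-board test fixture: rest a fingertip on top of the block at the left end (robot's left) of the fixture's front bar, slide it along the top of the bar until it feels the thumb notch, then press the latch plate at the bottom of the notch fully down, so that the cover pops ajar, and move away. Do not push or pry the cover itself, and leave the things lying around where they are.

Things in the scene. Friction and masses are not known exactly. Their poses are not given: they have to be found in the camera images.
- fixture: Circuit-board test fixture fixed to the bench: black base 285 x 330 x 35 mm with a green board under a clear hinged cover and a straight grey bar along its front. Origin on the table under the bar's middle; x points away from the robot towards the cover, y along the bar to the robot's left, z up.
- bar_mid (a point): Point 60 mm above the table over the fixture's origin, mid-bar at the height of its top. The grey plastic bar is 30 mm wide (x), flat and level (middle part 0.4 mm lower), and runs between wider end blocks, y = -115 to 115 mm. The thumb notch is a gap right across it, 48 mm long in y; its centre lies anywhere from y = -45 to 45 mm, differs each time and is not reported.
- end_block: Grey block at the left end of the bar, where the slide begins: 44 mm (x) by 45 mm (y), at y = 115 to 160 mm of the fixture. Origin at the centre of its top face, flush with the top of the bar, 60 mm above the table; axes as the fixture's.
- right_end (a point): Centre of the top face of the like block at the right end of the bar, 275 mm from the left block's, 60 mm above the table.
- latch (a joint): How far the latch plate is pressed down, in m: 0 up, 0.007 fully down at its stop. The plate (same grey, 29 mm wide, running on under the bar) is the notch's whole bottom, its top 8 mm below the top of the bar when up. It moves against about 4 to 6 N of friction and stays where it is left.
- cover: Clear plastic cover with a black frame, 185 x 290 x 7 mm, hinged along its far side; origin on the hinge line, 250 mm behind the bar's middle line and 60 mm above the table. Its front edge lies 60 mm behind the bar's middle line. The latch lifts it as it goes down, to 0.105 rad when fully pressed.
- cover_lip (a point): Middle of the cover's front edge: 60 mm above the table when shut, about 80 mm with the latch fully down.
- battery_holder: Black battery holder with two cells, 62 x 34 x 19 mm, loose on the mat to the right of the fixture; origin under its centre. Leave alone.
- drink_can: Plain aluminium can, 58 mm in diameter and 105 mm high, standing right of the fixture; origin at the centre of its foot. Leave alone.
- screwdriver: Screwdriver lying left of the fixture, loose. Leave alone.
- solder_spool: Metal spool, 60 mm in diameter and 40 mm high, standing left of the fixture; origin at the centre of its foot. Leave alone.

How it is judged:
On the way, in this order (a step that is already met when the one before it is completed fails the run):
1. a fingertip rests on the left end block, the latch still up (contact force between the fingers and end_block above 0.3 N and value of joint latch below 0.001 m), for 0.1 s.
2. the fingertip rides on the bar beyond the block (0.3 s without a break), the latch still up (contact force between the fingers and fixture above 0.2 N and contact force between the fingers and end_block below 0.05 N and value of joint latch below 0.001 m), for 0.3 s.
3. a finger presses the latch plate down by more than 5.5 mm (contact force between the fingers and fixture above 1 N and value of joint latch above 0.0055 m), for 0.1 s.
At the end, for the whole second after the job is handed in: The latch plate is more than 5.5 mm down (of 7), the cover's front edge stands ajar more than 13 mm above its shut height and still, and the four loose things are within 20 mm of where they began (value of joint latch above 0.0055 m and z of cover_lip in the frame of fixture above 0.073 m and linear speed of cover below 0.02 m/s and distance of each of battery_holder, drink_can, screwdriver, solder_spool from where it was at the start of the episode below 0.02 m); the robot touches nothing.
It fails at once if the cover is pushed or pried (over 2 N) (contact force between any of the fingers, the arm and cover above 2 N).
It fails at once if a loose thing is lifted, carried or knocked more than 20 mm (distance of any of battery_holder, drink_can, screwdriver, solder_spool from where it was at the start of the episode above 0.02 m).
It also fails if it takes over 51 s, if anything falls off the work surface, if the arm or the gripper's body presses on something with over 40 N, if the wrist force passes 120 N, or if a joint passes its speed limit or range.

## Working session

There is one attempt and no reset: what is moved stays moved. The work goes in short steps, Python scripts to look and compute and a shell command to move; the robot and the scene stay as the last step left them, time stands still between calls to the robot, and variables do not carry over. Pictures are saved under pics/ and viewed, at most 10 in all, crops included, and the job is handed in when it is done.

```bash
mkdir -p pics; python3 - <<'E'
from station import ctrl
import cv2,numpy as np
for n in ("top","scene"):
    im,d=ctrl.get_image(n); cv2.imwrite(f"pics/{n}0.png",im[:,:,::-1]); np.save(f"pics/{n}0.npy",d)
    print(ctrl.camera_model(n))
print(ctrl.get_obs())
E
```

```text
{'mtx': array([[455.4850837 ,   0.        , 255.89451151],
       [  0.        , 455.4850837 , 193.19103818],
       [  0.        ,   0.        ,   1.        ]]), 'xyz': array([0.48270877, 0.01856973, 1.03497404]), 'attitude': array([-0.04878696,  0.056574  ,  0.71472249, -0.69540706])}
{'mtx': array([[436.75671904,   0.        , 248.64320851],
       [  0.        , 436.75671904, 188.76749249],
       [  0.        ,   0.        ,   1.        ]]), 'xyz': array([ 1.1300142 , -0.30253606,  1.03897822]), 'attitude': array([0.23798158, 0.13269298, 0.46424737, 0.84275246])}
{'time_s': 0.1, 'qpos': array([-1.34497680e+00,  1.50944782e-01,  1.43793556e+00,  4.03633789e-06,
        1.55380088e+00, -1.33979896e-01]), 'dq': array([-0.00055934, -0.00034953, -0.00172724, -0.00074935,  0.0001197 ,
       -0.00071142]), 'tau': array([ 7.85271521e-03, -7.14382052e+01, -5.71795964e+01,  8.80310267e-05,
        7.16851748e-03, -3.34461760e-06]), 'tcp_pos': array([ 0.20239516, -0.53797437,  0.23074646]), 'ee_rot': array([ 9.83861503e-01,  1.78930842e-01, -2.29690083e-05, -5.43805106e-04]), 'force': array([-0.4851308 ,  0.55756524, -0.37652676]), 'wrist_torque': array([-0.04360069, -0.05540373,  0.03487567]), 'finger_force': 0.0, 'finger_gap': 0.08532889212831804}
```

View pics/top0.png

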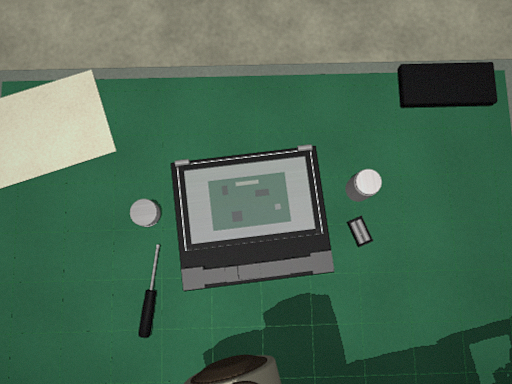

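View pics/scene0.png

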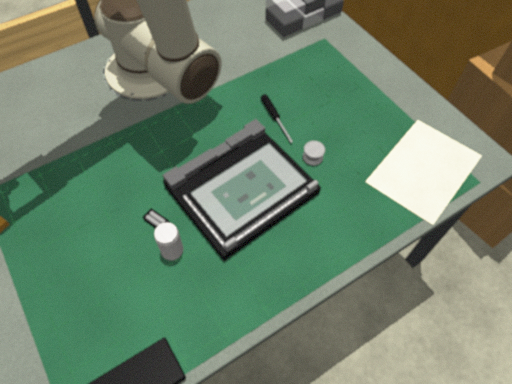

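The top view shows the bar running from about (183,278) to (332,262), with the left block at about (194,278). The spool is at (145,212), the screwdriver at (150,290), and the can and battery holder are on the right. I'll enlarge the bar next.

```bash
cat > h.py <<'E'
import numpy as np
from station import ctrl
from scipy.spatial.transform import Rotation as R
def ray(n,u,v,z):
    m=ctrl.camera_model(n);K=m['mtx'];r=R.from_quat(m['attitude'])
    d=r.apply([(u-K[0,2])/K[0,0],-(v-K[1,2])/K[1,1],-1.0]);return m['xyz']+d*(z-m['xyz'][2])/d[2]
def proj(n,p):
    m=ctrl.camera_model(n);K=m['mtx'];q=R.from_quat(m['attitude']).inv().apply(np.array(p)-m['xyz'])
    return K[0,0]*q[0]/-q[2]+K[0,2], K[1,1]*-q[1]/-q[2]+K[1,2]
def depthpts(n,d):
    m=ctrl.camera_model(n);K=m['mtx'];v,u=np.mgrid[:384,:512]
    c=np.stack([(u-K[0,2])/K[0,0]*d,-(v-K[1,2])/K[1,1]*d,-d],-1)
    return R.from_quat(m['attitude']).apply(c.reshape(-1,3)).reshape(384,512,3)+m['xyz']
E
python3 - <<'E'
from h import *
import cv2
im=cv2.imread('pics/top0.png')
c=im[235:300,172:342]; c=cv2.resize(c,None,fx=4.7,fy=4.7,interpolation=cv2.INTER_CUBIC)
cv2.imwrite('pics/crop.png',cv2.convertScaleAbs(c,alpha=1.6))
P=depthpts('top',np.load('pics/top0.npy'))
Z=P[...,2]
for u in range(182,336,6):
    print(u,[int(round(1000*Z[v,u])) for v in range(244,294,3)])
E
```

```text
182 [33, 37, 36, 33, 33, 33, 37, 35, 34, 60, 60, 60, 60, 60, 35, 2, 1]
188 [64, 65, 58, 35, 35, 36, 36, 39, 36, 60, 60, 61, 61, 61, 59, 61, -1]
194 [67, 62, 34, 36, 34, 31, 37, 34, 62, 57, 58, 61, 61, 61, 62, 36, 2]
200 [62, 64, 33, 37, 37, 36, 36, 33, 60, 62, 60, 61, 61, 59, 59, 3, 1]
206 [64, 70, 35, 34, 38, 1035, 36, 36, 37, 62, 58, 61, 61, 58, 38, 3, 1]
212 [66, 61, 35, 36, 36, 37, 36, 38, 36, 63, 58, 60, 61, 59, 34, 6, 0]
218 [64, 39, 34, 35, 35, 33, 36, 36, 61, 61, 58, 61, 62, 34, 37, 5, 0]
224 [63, 34, 36, 38, 35, 35, 34, 33, 61, 58, 57, 58, 59, 36, -1, 2, 4]
230 [62, 34, 33, 36, 36, 36, 37, 34, 62, 58, 58, 63, 60, 38, 2, 1, 0]
236 [58, 37, 35, 37, 35, 32, 38, 36, 62, 61, 63, 61, 45, 33, -1, 3, 0]
242 [39, 39, 36, 37, 35, 35, 34, 39, 55, 54, 50, 51, 44, 34, 1, 2, 0]
248 [36, 38, 38, 35, 35, 36, 35, 50, 53, 55, 52, 52, 36, 4, -1, 0, 3]
254 [36, 35, 34, 39, 37, 38, 37, 54, 54, 51, 53, 55, 34, 2, 2, -1, -1]
260 [43, 36, 36, 37, 36, 34, 38, 62, 61, 63, 56, 48, 34, 0, 2, 2, 1]
266 [36, 35, 36, 36, 32, 34, 54, 61, 64, 62, 60, 35, 36, 5, 0, 0, -2]
272 [39, 37, 36, 39, 39, 34, 61, 60, 59, 58, 62, 35, 4, 2, 0, 4, 0]
278 [34, 34, 35, 34, 38, 36, 60, 61, 62, 59, 60, 40, 3, 4, 4, 2, 2]
284 [36, 37, 36, 36, 36, 36, 59, 61, 58, 62, 45, 35, -1, 3, 4, 4, 3]
290 [35, 34, 37, 35, 35, 59, 62, 62, 64, 62, 37, 36, 1, 2, 0, 1, -1]
296 [34, 35, 37, 36, 38, 57, 65, 61, 58, 57, 38, 2, 0, 2, -1, 5, 5]
302 [39, 36, 36, 35, 35, 63, 58, 59, 64, 61, 36, 0, -1, 0, -2, 4, 1]
308 [33, 37, 34, 37, 35, 59, 60, 58, 61, 32, 36, 1, -1, 1, 3, 3, 6]
314 [36, 32, 36, 62, 62, 62, 60, 57, 59, 59, 34, 0, 4, 2, 2, 2, 1]
320 [37, 35, 36, 58, 60, 61, 59, 62, 58, 60, 2, -2, 5, 0, 0, 3, 1]
326 [33, 36, 37, 63, 62, 59, 61, 59, 59, 58, -1, 1, 1, -2, -2, -3, 0]
332 [6, 2, 0, -3, 1, 0, 60, 60, 62, 59, 0, 1, -2, 0, 1, 3, 1]
```

View pics/crop.png

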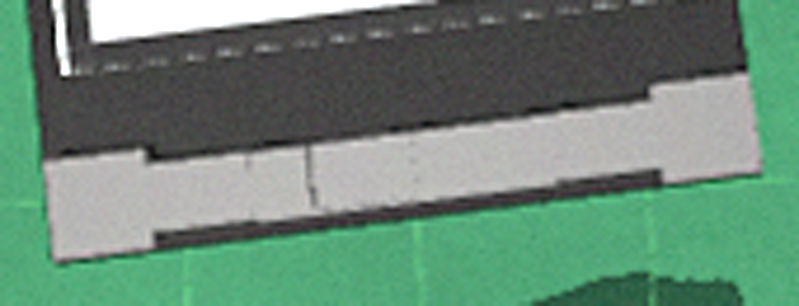

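The crop shows the left block corners at (45,158) and (55,262), and the right block corners at (747,72) and (762,172). In the picture, the notch's left edge is the dark line at u≈238, and depth puts the notch at u≈239–259.

```bash
python3 - <<'E'
from h import *
f=lambda x,y:ray('top',172+(x+.5)/4.7-.5,235+(y+.5)/4.7-.5,.06)[:2]
ul,ll,ur,lr=f(45,158),f(55,262),f(747,72),f(762,172)
print(ul,ll,ur,lr)
L=(ul+ll)/2;Rr=(ur+lr)/2;c=(L+Rr)/2;ey=(L-Rr)/np.linalg.norm(L-Rr);ex=np.array([ey[1],-ey[0]])
print('len',np.linalg.norm(L-Rr),'mid',c,'yaw',np.arctan2(-ey[0],ey[1]), 'wid',np.linalg.norm(ul-ll))
for n,p in (('topnotchL',f(308,175)),('TL',f(313,205))): print(n,(p-c)@ey,(p-c)@ex)
P=depthpts('top',np.load('pics/top0.npy'));q=P.reshape(-1,3);l=np.c_[(q[:,:2]-c)@ex,(q[:,:2]-c)@ey,q[:,2]]
for y in range(-60,60,3):
    s=(abs(l[:,0])<11)&(abs(l[:,1]-y/1000)<.003); print(y,round(1000*l[s,2].mean(),1),end='; ')
print('\nblock centre',c+ey*.1375)
r=R.from_quat(ctrl.get_obs()['ee_rot']).as_matrix();print(r)
for n,k in (('spool',(145,212)),):print(n,ray('top',*k,.04))
for k in ((157,245),(147,335)):print(ray('top',*k,.015))
E
```

```text
[0.47327803 0.16777004] [0.42740546 0.16349129] [ 0.50276728 -0.14963654] [ 0.45798946 -0.15404753]
len 0.31889044007869954 mid [0.46536006 0.00689432] yaw 0.09433089365973264 wid 0.04607169055854263
topnotchL 0.04318018999824101 0.0011383897385313065
TL 0.04249478524373911 -0.012288535665377211
-60 -52.5; -57 -51.1; -54 -51.7; -51 -51.2; -48 -51.5; -45 -51.7; -42 -52.5; -39 -53.5; -36 -50.8; -33 -50.6; -30 -52.6; -27 -51.7; -24 -49.5; -21 -50.9; -18 -54.2; -15 -50.9; -12 -43.3; -9 -39.3; -6 -36.0; -3 -33.3; 0 -32.2; 3 -32.9; 6 -32.1; 9 434.1; 12 435.7; 15 -30.9; 18 -31.7; 21 -31.6; 24 -31.9; 27 -32.1; 30 -29.0; 33 -29.4; 36 -30.2; 39 -29.7; 42 -29.7; 45 -28.7; 48 -29.9; 51 -31.4; 54 -32.1; 57 -31.2; 
block centre [0.45240879 0.14378301]
[[ 9.35967506e-01  3.52086309e-01 -2.39803657e-04]
 [ 3.52086359e-01 -9.35966916e-01  1.06183809e-03]
 [ 1.49410365e-04 -1.07827755e-03 -9.99999407e-01]]
spool [0.59689089 0.24949697 0.04      ]
[0.52529596 0.22810567 0.015     ]
[0.33262151 0.2488414  0.015     ]
```

```bash
python3 -m crank '[[1,[0.04,-0.045,0],0.02],[1,[0.07,-0.08,0],0.05],[1,[0.1,-0.115,0],0.08],[1,[0.13,-0.15,0],0.1],[1,[0.16,-0.185,0],0.12],[1,[0.19,-0.22,0],0.14],[1,[0.22,-0.255,0],0.16],[1,[0.25,-0.29,0],0.18],[1,[0.28,-0.325,0],0.2],[1,[0.31,-0.36,0],0.22],[1,[0.34,-0.395,0],0.24],[1,[0.37,-0.43,0],0.266],[1,[0.4,-0.465,0.02],0.266],[1,[0.43,-0.5,0.05],0.266],[1,[0.46,-0.535,0.08],0.266],[1,[0.474,-0.55,0.1],0.266],[1,[0.474,-0.55,0.12],0.266],[1,[0.474,-0.55,0.12],0.266],[1,[0.474,-0.55,0.12],0.266],[1,[0.474,-0.55,0.12],0.266]]' 20
python3 - <<'E'
from h import *
import cv2
o=ctrl.get_obs();print(o['tcp_pos'],o['force'],o['finger_gap']);print(R.from_quat(o['ee_rot']).as_matrix().round(4))
im,d=ctrl.get_image('scene');c=im[80:260,120:340,::-1];cv2.imwrite('pics/s1.png',cv2.resize(c,None,fx=3,fy=3))
E
```

```text
time_s: 1.77
tcp_pos: [0.4514, 0.1451, 0.1089]
ee_rot: [0.999, 0.048, -0.002, 0.0]
force: [-0.5, 0.4, 0.0]
finger_gap: -0.0003
finger_force: 0.0
[0.4514375  0.14509458 0.10888745] [-0.47296093  0.37109616  0.00088362] -0.00027224237698242923
[[ 9.953e-01  9.630e-02 -4.400e-03]
 [ 9.630e-02 -9.953e-01 -3.000e-04]
 [-4.400e-03 -1.000e-04 -1.000e+00]]
```

View pics/s1.png

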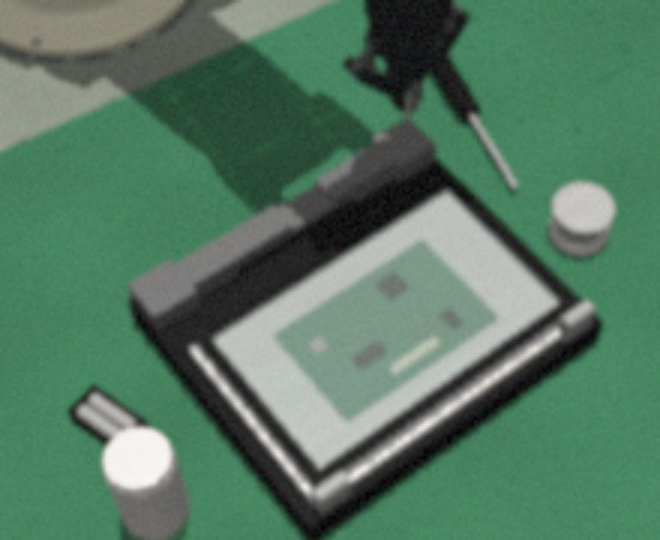

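The closed fingertip hangs over the left block, at about (408,105) in this crop, with nothing else touched. Now I'll lower it.

```bash
python3 -m crank '[[1,[0,0,0.015],0],[1,[0,0,0.03],0],[1,[0,0,0.04],0],[1,[0,0,0.043],0],[1,[0,0,0.045],0],[1,[0,0,0.045],0],[1,[0,0,0.045],0],[1,[0,0,0.045],0]]'
```

```text
time_s: 2.48
tcp_pos: [0.4528, 0.1435, 0.0671]
ee_rot: [0.999, 0.047, 0.0, -0.0]
force: [0.2, 0.7, 0.6]
finger_gap: -0.0
finger_force: 0.0
```

```bash
python3 -m crank '[[1,[0,0,0.001],0],[1,[0,0,0.002],0],[1,[0,0,0.002],0],[1,[0,0,0.002],0]]'
```

```text
time_s: 2.82
tcp_pos: [0.4524, 0.1436, 0.0643]
ee_rot: [0.999, 0.047, -0.0, -0.0]
force: [0.2, -1.0, 0.1]
finger_gap: -0.0
finger_force: 0.0
```

```bash
python3 -m crank '[[1,[0,0,0.001],0],[1,[0,0,0.002],0],[1,[0,0,0.003],0],[1,[0,0,0.003],0],[1,[0,0,0.003],0],[1,[0,0,0.003],0]]'
```

```text
time_s: 3.32
tcp_pos: [0.4524, 0.1435, 0.0613]
ee_rot: [0.999, 0.047, -0.0, -0.0]
force: [-0.1, 0.5, 0.8]
finger_gap: -0.0002
finger_force: 0.0
```

```bash
python3 -m crank '[[1,[0,0,0.001],0],[1,[0,0,0.001],0],[1,[0,0,0.001],0],[1,[0,0,0.001],0]]'
```

```text
time_s: 3.65
tcp_pos: [0.4524, 0.1435, 0.0603]
ee_rot: [0.999, 0.047, -0.0, -0.0]
force: [0.4, -0.4, 0.3]
finger_gap: 0.0
finger_force: 0.0
```

```bash
python3 -m crank '[[1,[0,0,0.0005],0],[1,[0,0,0.0005],0],[1,[0,0,0.0005],0],[1,[0,0,0.0005],0]]'; python3 -m crank '[[1,[0,0,0.0005],0],[1,[0,0,0.0005],0],[1,[0,0,0.0005],0],[1,[0,0,0.0005],0]]'
```

```text
time_s: 3.98
tcp_pos: [0.4525, 0.1435, 0.06]
ee_rot: [0.999, 0.047, 0.0, -0.0]
force: [-2.3, -1.2, 5.3]
finger_gap: -0.0004
finger_force: 2.8
time_s: 4.32
tcp_pos: [0.4525, 0.1435, 0.06]
ee_rot: [0.999, 0.047, 0.0, -0.0]
force: [-5.0, -0.8, 14.7]
finger_gap: 0.0001
finger_force: 7.1
```

Contact is at z = 0.060. I'll slide along the bar (tool +y) with light pressure.

```bash
python3 -m crank '[[1,[0,0.003,0],0],[1,[0,0.006,0],0],[1,[0,0.01,0],0],[1,[0,0.014,0],0],[1,[0,0.018,0],0],[1,[0,0.022,0],0],[1,[0,0.026,0],0],[1,[0,0.03,0],0],[1,[0,0.034,0],0],[1,[0,0.038,0],0],[1,[0,0.042,0],0],[1,[0,0.045,0],0],[1,[0,0.048,0],0],[1,[0,0.05,0],0],[1,[0,0.05,0],0]]'
```

```text
time_s: 5.57
tcp_pos: [0.4577, 0.094, 0.06]
ee_rot: [0.999, 0.047, 0.001, -0.001]
force: [0.5, 3.0, 9.3]
finger_gap: -0.0
finger_force: 4.9
```

```bash
python3 -m crank '[[1,[0,0.002,0],0],[1,[0,0.004,0],0],[1,[0,0.006,0],0],[1,[0,0.008,0],0],[1,[0,0.01,0],0],[1,[0,0.012,0],0],[1,[0,0.014,0],0],[1,[0,0.016,0],0],[1,[0,0.018,0],0],[1,[0,0.02,0],0],[1,[0,0.02,0],0]]'
```

```text
time_s: 6.48
tcp_pos: [0.4596, 0.0739, 0.0599]
ee_rot: [0.999, 0.047, 0.001, -0.0]
force: [0.2, 2.5, 9.1]
finger_gap: -0.0004
finger_force: 4.5
```

```bash
python3 -m crank '[[1,[0,0.003,0],0],[1,[0,0.006,0],0],[1,[0,0.009,0],0],[1,[0,0.012,0],0],[1,[0,0.015,0],0],[1,[0,0.018,0],0],[1,[0,0.02,0],0],[1,[0,0.02,0],0]]'; python3 -m crank '[[1,[0,0.003,0],0],[1,[0,0.006,0],0],[1,[0,0.009,0],0],[1,[0,0.01,0],0],[1,[0,0.01,0],0]]'; python3 -m crank '[[1,[0,0.003,0],0],[1,[0,0.006,0],0],[1,[0,0.009,0],0],[1,[0,0.01,0],0],[1,[0,0.01,0],0]]'
```

```text
time_s: 7.15
tcp_pos: [0.4611, 0.0539, 0.0596]
ee_rot: [0.999, 0.047, 0.0, -0.0]
force: [-0.3, 0.8, 6.3]
finger_gap: 0.0001
finger_force: 3.1
time_s: 7.57
tcp_pos: [0.4619, 0.0438, 0.0594]
ee_rot: [0.999, 0.047, 0.0, -0.0]
force: [-0.5, 1.3, 4.1]
finger_gap: -0.0002
finger_force: 2.1
time_s: 7.98
tcp_pos: [0.4626, 0.0337, 0.0592]
ee_rot: [0.999, 0.047, -0.0, -0.0]
force: [-0.6, 0.3, -0.2]
finger_gap: 0.0001
finger_force: 0.0
```

Contact is lost about where vision places the notch edge. I'll move 8 mm more to the notch centre and probe down.

```bash
python3 -m crank '[[1,[0,0.003,0],0],[1,[0,0.006,0],0],[1,[0,0.008,0],0],[1,[0,0.008,0],0],[1,[0,0.008,0.001],0],[1,[0,0.008,0.002],0],[1,[0,0.008,0.003],0],[1,[0,0.008,0.003],0],[1,[0,0.008,0.003],0]]'
```

```text
time_s: 8.73
tcp_pos: [0.4634, 0.0261, 0.0562]
ee_rot: [0.999, 0.047, -0.0, -0.0]
force: [0.1, 0.3, -0.3]
finger_gap: -0.0003
finger_force: 0.0
```

The tip is in the notch, so I'll press the plate down to its stop (z ≈ 0.045).

```bash
python3 -m crank '[[1,[0,0,0.001],0],[1,[0,0,0.002],0],[1,[0,0,0.003],0],[1,[0,0,0.004],0],[1,[0,0,0.005],0],[1,[0,0,0.006],0],[1,[0,0,0.007],0],[1,[0,0,0.008],0],[1,[0,0,0.009],0],[1,[0,0,0.01],0],[1,[0,0,0.011],0],[1,[0,0,0.0115],0],[1,[0,0,0.0115],0],[1,[0,0,0.0115],0]]'; python3 -m crank '[[1,[0,0,0.0005],0],[1,[0,0,0.0005],0],[1,[0,0,0.0005],0],[1,[0,0,0.0005],0]]'
```

```text
time_s: 9.9
tcp_pos: [0.4635, 0.0261, 0.0449]
ee_rot: [0.999, 0.047, 0.0, -0.0]
force: [-1.9, 0.2, 7.1]
finger_gap: -0.0002
finger_force: 3.5
time_s: 10.23
tcp_pos: [0.4635, 0.026, 0.0448]
ee_rot: [0.999, 0.047, 0.0, -0.0]
force: [-7.1, 0.7, 15.0]
finger_gap: -0.0002
finger_force: 7.4
```

At the stop: force is rising with no further travel. Next I'll retract straight up and back off toward the robot.

```bash
python3 -m crank '[[1,[0,0,-0.002],0],[1,[0,0,-0.005],0],[1,[0,0,-0.015],0],[1,[0,0,-0.03],0],[1,[0,0,-0.05],0],[1,[0,0,-0.075],0],[1,[0,0,-0.1],0],[1,[-0.02,0,-0.13],0],[1,[-0.05,0,-0.16],0],[1,[-0.08,0,-0.18],0],[1,[-0.11,0,-0.18],0],[1,[-0.12,0,-0.18],0],[1,[-0.12,0,-0.18],0],[1,[-0.12,0,-0.18],0],[1,[-0.12,0,-0.18],0]]'
python3 - <<'E'
from h import *
import cv2
im,d=ctrl.get_image('scene');P=depthpts('scene',d)
c=np.array([.4654,.0069]);ex=np.array([np.cos(.0943),np.sin(.0943)]);ey=np.array([-ex[1],ex[0]])
for x in (.07,.063):
  for y in (-.1,-.05,.0,.05):
    w=c+ex*x+ey*y; u,v=proj('scene',[*w,.08]);u,v=round(u),round(v);print(x,y,P[v-1:v+2,u-1:u+2,2].round(3).ravel())
cv2.imwrite('pics/s2.png',cv2.resize(im[80:260,120:340,::-1],None,fx=3,fy=3))
E
```

```text
time_s: 11.48
tcp_pos: [0.3446, 0.0148, 0.2244]
ee_rot: [0.999, 0.047, 0.0, -0.0]
force: [0.1, -0.6, 0.3]
finger_gap: -0.0001
finger_force: 0.0
0.07 -0.1 [0.083 0.084 0.082 0.082 0.081 0.085 0.08  0.081 0.081]
0.07 -0.05 [0.085 0.081 0.082 0.08  0.083 0.083 0.079 0.083 0.077]
0.07 0.0 [0.08  0.083 0.082 0.083 0.079 0.082 0.082 0.08  0.08 ]
0.07 0.05 [0.082 0.08  0.079 0.082 0.08  0.082 0.082 0.079 0.078]
0.063 -0.1 [0.082 0.082 0.081 0.084 0.087 0.083 0.084 0.084 0.083]
0.063 -0.05 [0.083 0.085 0.083 0.084 0.082 0.085 0.085 0.083 0.08 ]
0.063 0.0 [0.084 0.085 0.083 0.083 0.084 0.084 0.083 0.084 0.08 ]
0.063 0.05 [0.08  0.081 0.082 0.085 0.082 0.083 0.078 0.081 0.082]
```

View pics/s2.png

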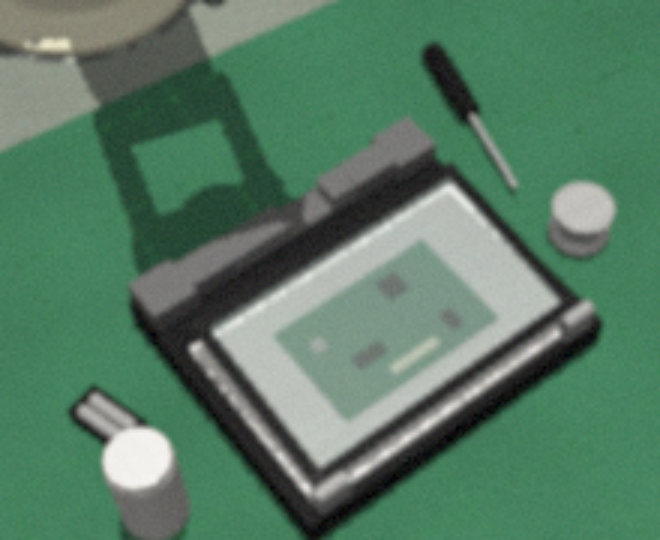

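The picture shows the arm clear and the loose things in place. The cover's front edge, at about (210,330)–(450,180), measures ~82 mm high. I'll compare it with the shut state and hand in.

```bash
python3 - <<'E'
from h import *
c=np.array([.4654,.0069]);ex=np.array([np.cos(.0943),np.sin(.0943)]);ey=np.array([-ex[1],ex[0]])
P0=depthpts('scene',np.load('pics/scene0.npy'))
u,v=map(round,proj('scene',[*(c+ex*.067),.06]));z0=np.median(P0[v-1:v+2,u-1:u+2,2])
P=depthpts('scene',ctrl.get_image('scene')[1]);u,v=map(round,proj('scene',[*(c+ex*.067),.08]));z=np.median(P[v-1:v+2,u-1:u+2,2])
print(z0,z)
if z-z0>.015: print(ctrl.sign_off())
E
```

```text
0.06408627856080917 0.08265037677711229
the job is handed in; nothing more can be done
None
```

The latch plate was pressed to its stop, and the cover now stands ajar with its front edge about 18.5 mm above shut; the arm is clear, the loose things look undisturbed, and the job is handed in.

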